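Open a phone transit case and make it ready for loading

TASK

Open the black transit case: raise the handle end of its sliding lid over the end lip, draw the lid out of its grooves and lay it, handle up, in the middle of the dark rubber mat. Then push the metal follower inside the case, which a spring catch holds at first, right back until it meets its end stop, without ramming it, so that the case is ready to be loaded. Do not force the lid, set it down gently, let go of everything and leave the other things on the bench where they are.

Things in the scene. Friction and masses are not known exactly. Their poses are not given: they have to be found in the camera images.
- case: Black plastic case fixed to the bench, 200 (x) x 160 (y) x 98.5 mm high. Origin: centre of its underside, z up; -x points to its front end, where the lid comes out. Inside 188 x 140 mm, floor 12 mm up. The side walls (10 mm thick) have flat tops 84 mm up that carry the lid's long edges; guides beside the lid reach 92 mm up in the front half. Rear wall: inner face x = +94, 98.5 mm high.
- lip (a point): Middle of the top of the end lip: a bar 6 mm thick (case x = -94 to -100 mm) across the front end of the case, its top 92 mm up, 8 mm above the surface the lid lies on. The lid's front edge must rise more than 8 mm, and its plate must stay above the lip while it is drawn out: tilting it further on the way helps.
- overhang (a point): Front edge of the overhang (at case x = 0, y = 0, z = 94.5 mm). From here to the rear, both side walls overhang the lid's edges by 6 mm, with 5.5 mm of play above the lid: lifted level it cannot pass the lip. With its rear edge left down, its front end can rise 11 mm (0.06 rad) until it touches here. Drawn out 95 mm, the lid is free of the overhang and can be lifted off.
- lid: Loose grey plastic lid, 184 (x) x 148 (y) x 5 mm, about 180 g, at first lying in the case with 1 to 3 mm of play behind the lip, its axes along the case's. Origin: centre of the plate's underside; z up when right way up. On top, on its front (-x) half, it has a lengthwise bridge handle.
- lid_handle (a point): Centre of the bar of the lid's bridge handle: bar 80 mm long along the lid's x, 16 mm wide (y), 14 mm high. The point lies 45 mm in front (-x) of the lid's centre and 33 mm above the plate's underside. The bar's feet are the last 10 mm at each end; between them it is open beneath for 21 mm.
- lid_front (a point): Middle of the lid's lower front edge (92 mm to -x of the lid's centre, at its underside).
- follower: Bare metal back plate across the inside of the case, under the lid; it slides on the case's rail along case x only. Plate 10 mm thick (x), 132 mm wide (y). Origin: mid-thickness, 13 mm above the case's underside; the plate's top is 61 mm above it. A foot with gussets reaches 45 mm behind (+x). It starts 25 to 40 mm in front (-x) of the case's middle and is pushed to +x.
- follower_top (a point): Middle of the follower's top edge. The follower drags with about 3 N and stays where left. In its first 20 mm it meets a spring catch that lets go at about 8 N (11 N if pushed briskly); then only the drag remains. A solid end stop hidden under the rail ends its travel short of the rear wall: it is found only by feel, as a force that rises on past 20 N.
- mat: Dark grey rubber mat, 240 mm (x) by 300 mm (y), 3 mm thick, fixed flat on the bench. Origin: centre of its underside.
- phone_a: A phone lying on the bench, 148 x 72 x 8 mm, loose, to be left alone; origin: centre of its underside.
- phone_b: A phone lying on the bench, 148 x 72 x 8 mm, loose, to be left alone; origin: centre of its underside.
- phone_c: A phone lying on the bench, 148 x 72 x 8 mm, loose, to be left alone; origin: centre of its underside.
- phone_d: A phone lying on the bench, 148 x 72 x 8 mm, loose, to be left alone; origin: centre of its underside.
- screwdriver: A screwdriver lying on the bench, 170 mm long, loose, to be left alone.
- spray_can: A spray can, 66 mm across, 200 mm high, standing loose on the bench, to be left alone.
- tape_dispenser: A tape dispenser, 170 x 70 x 106 mm, standing on the bench, to be left alone.
- parts_tray: An open tray of small parts, 170 x 120 x 35 mm, to be left alone.

How it is judged (in metres and radians):
On the way, in this order (a step that is already met when the one before it is completed fails the run):
1. the front edge of the lid is raised over the end lip while its rear is still in the grooves (z of lid_front in the frame of case above 0.0915 m and x of lid in the frame of case above -0.085 m and z of lid in the frame of case below 0.11 m), for 0.05 s.
2. the lid lies flat, handle up, in the middle of the mat (x of lid in the frame of mat between -0.06 and 0.06 m and y of lid in the frame of mat between -0.06 and 0.06 m and z of lid in the frame of mat below 0.008 m and angle between lid's own z axis and vertical below 0.06 rad and z of lid_handle in the frame of mat above 0.02 m), for 0.2 s.
At the end, for the whole second after the job is handed in: The lid lies flat and at rest, handle up, on the rubber mat, its middle within 60 mm of the mat's middle along each of the mat's sides; the follower stands within 2 mm of its end stop, at rest (all of step 2 and linear speed of each of lid, follower below 0.02 m/s and x of follower in the frame of case above 0.033 m); the robot touches nothing.
It fails at once if the lid is forced: more than 60 N between lid and case (contact force between lid and case above 60 N).
It fails at once if the lid is dropped or thrown down: still faster than 0.5 m/s within 20 mm of the mat (z of lid in the frame of mat below 0.023 m and linear speed of lid above 0.5 m/s).
It fails at once if the follower is rammed: pushed with more than 60 N (contact force between anything else and follower above 60 N).
It fails at once if one of the other things on the bench is moved by more than 25 mm (distance of any of phone_a, phone_b, phone_c, phone_d, screwdriver, spray_can, tape_dispenser, parts_tray from where it was at the start of the episode above 0.025 m).
It also fails if it takes over 66 s, if anything falls off the work surface, if the arm or the gripper's body presses on something with over 40 N, if the wrist force passes 120 N, or if a joint passes its speed limit or range.

ROBOT

A 6-joint arm with a two-finger parallel gripper is mounted at the origin on the work surface. World frame = base frame: x ahead of the robot, y to its left, z up, the work surface at z = 0. Lengths are in mm, angles in rad, forces in N, time in s.
With the tool pointing down it reaches from about 350 to 775 mm from the base axis. Payload 7.3 kg.
Tool frame: the origin (TCP) lies at the centre of the arm's flange, where the gripper is bolted on; the fingertips stand 178 mm ahead of it and the grasp point (between the pads) lies 159 mm ahead of it; z points along the fingers, y is the direction in which the jaws open and shut (so a half turn about z gives the same grasp; the last joint's range is limited). The gripper opens to 92 mm and grips with 3 to 60 N. Pads are 19 mm wide; open, the fingers measure 130 mm over their backs; the gripper's body (75 mm by 190 mm) begins 47 mm behind the grasp point.
Start: joints at [-1.414, 0.342, 1.524, -0, 1.275, -0.146], TCP at [156.572, -501.112, 404.741] pointing down, gripper open.
Joint ranges: [-2.53, 2.53], [-0.77, 2.02], [0.04, 2.7], [-1, 4.14], [0.28, 2.66], [-3.11, 3.11]. Speed limits (rad/s): [2.57, 2.57, 3.14, 3.14, 3.14, 3.14].

INTERFACE

Orientations are given as [roll, pitch, yaw] about the fixed x, y, z axes, in that order (R = Rz(yaw) Ry(pitch) Rx(roll)).
In Python, from plant import get_obs, capture, close_job gives the robot as it stands. The module is installed in compiled form; this text tells all that it offers.
- The arm moves only by the shell command python3 -m pendant 'ROWS'. ROWS is JSON, a list of rows, each a list of 3 entries, a list of its own where there are three numbers: the shift along the tool's x, y, z in m, then the turn, a rotation vector about the tool's x, y, z in rad, then the finger opening in m, from 0 to 0.0918. In form: [[[tx, ty, tz], [wx, wy, wz], fingers], ...]. A call has 1 to 10 rows; each row is the pose to reach, as a shift and turn from the pose commanded when the call began, along the tool's axes at that moment; what a row does not reach only later rows make up. A row lasts 1/12 s, in which the tool goes at most 41.7 mm and 7.16 degrees, less where a joint would pass 70% of its speed; a pose out of reach is approached as far as the arm can. A call with a gripper value outside its range is refused whole. The fingers move at their own pace and stop on an object; the grip force is fixed at half the most. Time passes only in rows, so rows that repeat a pose let the fingers close. It gives the time, the measured TCP pose, the force and the opening at its end, in the units of the state.
- get_obs(): the state, without advancing time (a new reading comes with each control period).
- capture(name): name is "side" or "top"; returns a dict with "color" (480x640x3 uint8, red, green, blue), "mtx" (3x3 intrinsics, pixels), "rvec" (rotation vector, rad) and "tvec" (3), from world to camera coordinates, as OpenCV has them. Camera axes: x right, y down, z forward; pixel columns grow to the right and rows downward; lengths in mm; the calibration is good to about 2 mm. A picture is of the moment at which its call begins. There is no depth.
- close_job(): hands the job in, once; it reports no verdict.
The state is a dict: "time": time; "joint_positions": joint angles; "dq": joint speeds; "tau": joint torques, N m; "tool_pos": TCP position; "tcp_rot": TCP orientation; "contact_force": force on the tool from outside, world axes, zero at the start; "moment": the same for the moment, N m; "grip_width": finger opening in mm.
Only numpy, scipy, OpenCV 4.12 (cv2) and the standard library are available. Lean on these libraries where they do the work, as an engineer would, in place of code of your own. Each camera call takes 0.05 s, during which the arm holds its last target. There are 200 camera calls.

## Working session

There is one attempt and no reset: what is moved stays moved. The work goes in short steps, Python scripts to look and compute and a shell command to move; the robot and the scene stay as the last step left them, time stands still between calls to the robot, and variables do not carry over. Pictures are saved under pics/ and viewed, about 8 in all and at most 12, crops included, and the job is handed in when it is done.

```bash
mkdir -p pics; cat > h.py <<'E'
import numpy as np, cv2
from plant import get_obs, capture
from scipy.spatial.transform import Rotation as R
def ray(c,px,z):
    Rm=cv2.Rodrigues(np.array(c['rvec'],float))[0]; t=np.array(c['tvec'],float).ravel()
    d=Rm.T@np.linalg.inv(np.array(c['mtx']))@np.array([px[0],px[1],1.]); o=-Rm.T@t
    return o+d*(z-o[2])/d[2]
def proj(c,P):
    return cv2.projectPoints(np.array(P,float).reshape(-1,1,3),np.array(c['rvec'],float),np.array(c['tvec'],float),np.array(c['mtx'],float),None)[0].reshape(-1,2)
def cap(n,f):
    c=capture(n); cv2.imwrite('pics/'+f,c['color'][:,:,::-1]); return c
E
python3 - <<'E'
from h import *
import pickle
o=get_obs(); print(o)
for n in('top','side'):
    c=cap(n,n+'0.png'); pickle.dump(c,open(n+'0.pkl','wb')); Rm=cv2.Rodrigues(np.array(c['rvec'],float))[0]; print(n,-Rm.T@np.array(c['tvec']).ravel(),Rm[2])
E
```

```text
{'time': 0.0, 'joint_positions': array([-1.41398367e+00,  3.42730724e-01,  1.52504266e+00,  2.19636532e-05,
        1.27542094e+00, -1.45991728e-01]), 'dq': array([-0.00017437, -0.00081673,  0.0011227 , -0.00149612, -0.00155673,
        0.00270591]), 'tau': array([-1.48099913e-03, -4.31247139e+01, -2.44220710e+01,  7.14990450e-02,
        5.59742725e-02, -1.25500501e-04]), 'tool_pos': array([ 156.55952752, -500.9619268 ,  404.03164913]), 'tcp_rot': array([-3.14001107e+00, -2.53780193e-04,  3.02797772e-01]), 'contact_force': array([-0.3261378 ,  0.30761405,  0.28498785]), 'moment': array([0.01319942, 0.00999138, 0.00492813]), 'grip_width': 91.62931097503102}
top [ 265.20159387   15.26298534 1340.64978415] [ 1.95978390e-01  7.11166209e-04 -9.80607957e-01]
side [ 235.55303058 1388.63069445 1010.42928678] [ 0.15978534 -0.81927566 -0.55068688]
```

View pics/top0.png

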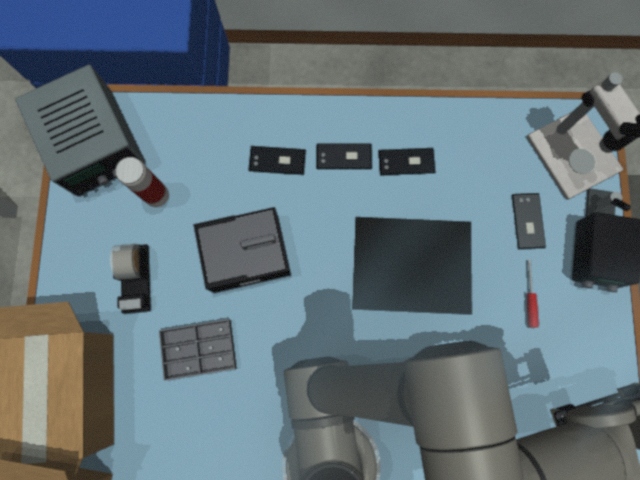

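View pics/side0.png

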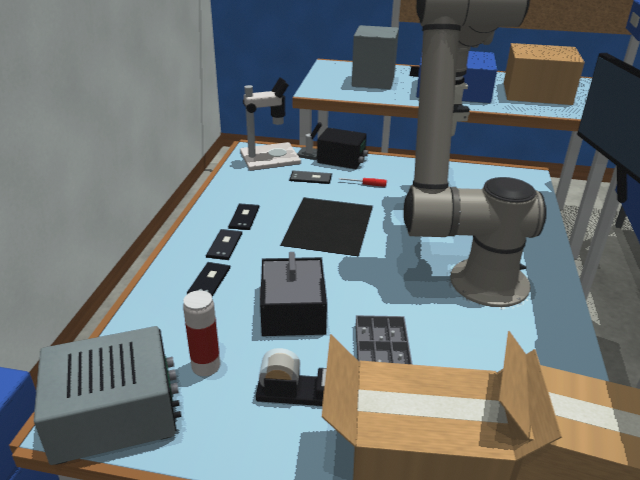

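The top view shows the case at about (243,248), its handle at (257,241) towards the image right, so the front end faces the mat at (413,265). Phones lie at (277,160), (344,156), (406,161) and (529,220). In the side view the case is at (293,295), with the spray can and tape dispenser nearby.

```bash
python3 - <<'E'
from h import *
import pickle
c=pickle.load(open('top0.pkl','rb')); im=c['color'][:,:,::-1].copy()
g=cv2.resize(im[195:305,180:310],None,fx=6,fy=5.4,interpolation=cv2.INTER_CUBIC)
g=cv2.convertScaleAbs(cv2.resize(im[195:305,180:310],None,fx=5,fy=5,interpolation=cv2.INTER_CUBIC),alpha=1.8,beta=0)
cv2.imwrite('pics/crop1.png',g)
hsv=cv2.cvtColor(im,cv2.COLOR_BGR2HSV)
print(im[250,270],im[260,230],im[280,300],im[260,410], im[241,258],im[288,240],im[225,240])
mat=((im.max(2)<60)).astype(np.uint8)
cs,_=cv2.findContours(mat,cv2.RETR_EXTERNAL,cv2.CHAIN_APPROX_NONE)
for k in cs:
    if cv2.contourArea(k)>1500:
        r=cv2.minAreaRect(k); p=cv2.approxPolyDP(k,4,True)[:,0]
        print(r,p.tolist()); print(np.array([ray(c,q,3)[:2] for q in p]).round())
# case outline: non-blue in region
m=np.zeros(im.shape[:2],np.uint8); sub=(hsv[...,1]<90)&(im[...,0]<150); m[195:305,180:310]=sub[195:305,180:310]
cs,_=cv2.findContours(m,cv2.RETR_EXTERNAL,cv2.CHAIN_APPROX_NONE); k=max(cs,key=cv2.contourArea); print(cv2.approxPolyDP(k,3,True)[:,0].tolist())
E
```

```text
[105 104 100] [106 104 100] [183 168 131] [53 50 42] [111 107 104] [134 122  95] [106 103 100]
((411.7452697753906, 258.1701354980469), (114.9110107421875, 77.12332916259766), 2.516875743865967) [[356, 218], [355, 272], [378, 257], [377, 261], [382, 256], [387, 261], [390, 256], [395, 265], [389, 265], [395, 271], [390, 274], [398, 286], [393, 288], [407, 296], [432, 289], [433, 297], [437, 286], [448, 291], [440, 287], [446, 287], [447, 280], [453, 284], [448, 287], [453, 285], [449, 278], [469, 264], [467, 222]]
[[ 606.  -57.]
 [ 465.  -55.]
 [ 504. -114.]
 [ 494. -111.]
 [ 507. -124.]
 [ 494. -137.]
 [ 507. -144.]
 [ 484. -157.]
 [ 484. -142.]
 [ 469. -157.]
 [ 461. -144.]
 [ 431. -164.]
 [ 426. -151.]
 [ 406. -186.]
 [ 425. -249.]
 [ 404. -251.]
 [ 432. -262.]
 [ 420. -290.]
 [ 430. -270.]
 [ 430. -285.]
 [ 448. -288.]
 [ 438. -303.]
 [ 430. -290.]
 [ 436. -303.]
 [ 453. -293.]
 [ 490. -345.]
 [ 600. -344.]]
((608.2063598632812, 238.41549682617188), (67.63504791259766, 93.53730773925781), 4.289153099060059) [[588, 190], [586, 216], [576, 223], [572, 278], [615, 284], [608, 280], 
[... 267 characters left out ...]
.]
 [ 632. -680.]
 [ 654. -697.]
 [ 638. -758.]
 [ 649. -769.]
 [ 680. -681.]
 [ 650. -663.]]
((109.56074523925781, 139.59564208984375), (77.03515625, 125.16534423828125), 18.586925506591797) [[93, 68], [129, 146], [56, 180], [78, 195], [114, 178], [112, 171], [122, 157], [143, 161], [111, 92]]
[[1017.  665.]
 [ 793.  547.]
 [ 696.  729.]
 [ 656.  667.]
 [ 704.  578.]
 [ 723.  585.]
 [ 762.  562.]
 [ 752.  506.]
 [ 947.  609.]]
((431.51483154296875, 38.54146957397461), (415.1822814941406, 12.01402759552002), 0.8859466314315796) [[224, 32], [228, 41], [639, 47], [636, 36]]
[[1132.  312.]
 [1105.  300.]
 [1106. -838.]
 [1140. -833.]]
[[275, 207], [193, 224], [205, 289], [215, 294], [291, 276]]
```

View pics/crop1.png

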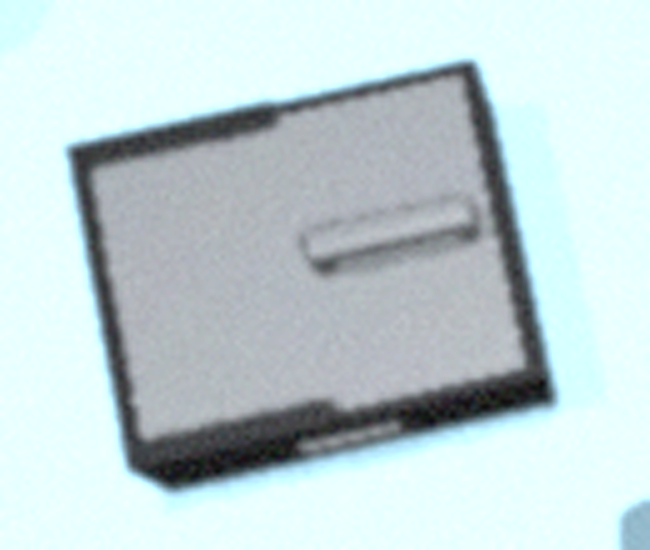

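```bash
python3 - <<'E'
from h import *
import pickle
c=pickle.load(open('top0.pkl','rb'))
f=lambda u,v,z: ray(c,(180+(u+.5)/5-.5,195+(v+.5)/5-.5),z)[:2]
RF=f(69,147,98.5); RN=f(130,466,98.5)
print('rear corners',RF,RN,np.linalg.norm(RF-RN))
FF=f(474,62,92); print('front far',FF,np.linalg.norm(RF-FF))
FN=f(550,402,0);
LF=f(467,75,89);LN=f(527,368,89); print('lid front',LF,LN,np.linalg.norm(LF-LN))
ov1=f(275,120,94.5);ov2=f(337,402,94.5); print('overhang',ov1,ov2,(ov1+ov2)/2)
H=[f(*p,124) for p in((301,232),(470,194),(478,226),(311,264))]; print('handle',np.array(H).round(1),np.mean(H,0),np.linalg.norm(H[0]-H[1]),np.linalg.norm(H[1]-H[2]))
d=(RF-RN); print('yaw from rear', np.degrees(np.arctan2(-d[0],d[1])))  # case y axis
d=RF-FF; print('yaw side',np.degrees(np.arctan2(d[1],d[0])))
d=LF-LN;print('lidfront dir',np.degrees(np.arctan2(d[1],d[0])))
d=H[0]-H[1]; print('h yaw',np.degrees(np.arctan2(d[1],d[0])));d=H[3]-H[2]; print(np.degrees(np.arctan2(d[1],d[0])))
print('mat',[ray(c,p,3)[:2].round(1) for p in((356,217),(471,220),(472,313),(353,308))])
for n,p in dict(pa=(277,160),pb=(344,156),pc=(406,161),pd=(529,220),sd=(532,295),can=(150,185),tape=(133,280),tray=(198,348)).items(): print(n,ray(c,p,10)[:2].round())
E
```

```text
rear corners [560.31616153 337.20036533] [407.61822681 298.78112191] 157.4569704152074
front far [607.32896106 145.5442807 ] 197.33792868461023
lid front [601.57267279 149.02401057] [458.35096843 115.45127069] 147.1039954054498
overhang [576.21630379 240.021636  ] [439.87691527 204.02539879] [508.04660953 222.0235174 ]
handle [[515.3 219.9]
 [534.7 141.8]
 [519.5 137.6]
 [500.2 214.6]] [517.44249396 178.47271266] 80.45803501735365 15.804695732731137
yaw from rear -75.87735201808681
yaw side 103.78239144820343
lidfront dir 13.192564780590232
h yaw 103.95317174330376
104.07027398508968
mat [array([608.4, -57.1]), array([ 605.2, -354.4]), array([ 366., -348.]), array([373.8, -50.7])]
pa [758. 152.]
pb [772. -24.]
pc [ 760. -187.]
pd [ 606. -502.]
sd [ 413. -498.]
can [684. 480.]
tape [435. 502.]
tray [270. 329.]
```

```bash
cat >> h.py <<'E'
CX=np.array([np.cos(np.radians(103.9)),np.sin(np.radians(103.9)),0]); CC=np.array([508.,222.,0])
def rel(pos,Rt):
    o=get_obs(); R0=R.from_euler('xyz',o['tcp_rot']); 
    return (R0.inv().apply(np.array(pos)-o['tool_pos'])/1e3).round(4).tolist(),(R0.inv()*Rt).as_rotvec().round(4).tolist()
def down(yawdeg,tilt=0): # tilt>0: lid front end (case -x) up
    D=R.from_euler('xyz',[np.pi,0,np.radians(yawdeg)])
    cy=np.cross([0,0,1],CX); return R.from_rotvec(cy*tilt)*D
E
python3 - <<'E'
from h import *
# tilt sign check: rotation about case y by +t moves a point at -x up?
print(R.from_rotvec(np.cross([0,0,1],CX)*.1).apply(-CX))
print(rel([480,-200,404],down(103.9))); print(rel([517.4,178.5,380],down(103.9)))
E
```

```text
[ 0.2390279  -0.96586694  0.09983342]
([0.3985, -0.1908, 0.0005], [-0.0009, -0.0012, -1.5106])
([0.5471, -0.5409, 0.025], [-0.0009, -0.0012, -1.5106])
```

```bash
python3 -m pendant '[[[0.3985,-0.1908,0],[0,0,-1.51],0.09],[[0.3985,-0.1908,0],[0,0,-1.51],0.09],[[0.3985,-0.1908,0],[0,0,-1.51],0.09],[[0.3985,-0.1908,0],[0,0,-1.51],0.09],[[0.3985,-0.1908,0],[0,0,-1.51],0.09],[[0.3985,-0.1908,0],[0,0,-1.51],0.09],[[0.3985,-0.1908,0],[0,0,-1.51],0.09],[[0.3985,-0.1908,0],[0,0,-1.51],0.09],[[0.3985,-0.1908,0],[0,0,-1.51],0.09],[[0.3985,-0.1908,0],[0,0,-1.51],0.09]]'; python3 -c "
from h import *
print(rel([517.4,178.5,340],down(103.9)))"
```

```text
time: 0.93
tool_pos: [462.8, -215.5, 404.5]
tcp_rot: [-3.141, -0.0, 1.559]
contact_force: [0.5, -0.9, -0.4]
grip_width: 90.1
([0.3946, 0.05, 0.0646], [-0.0004, -0.0002, -0.2544])
```

```bash
python3 -m pendant '[[[0.3946,0.05,0.0646],[0,0,-0.2544],0.09],[[0.3946,0.05,0.0646],[0,0,-0.2544],0.09],[[0.3946,0.05,0.0646],[0,0,-0.2544],0.09],[[0.3946,0.05,0.0646],[0,0,-0.2544],0.09],[[0.3946,0.05,0.0646],[0,0,-0.2544],0.09],[[0.3946,0.05,0.0646],[0,0,-0.2544],0.09],[[0.3946,0.05,0.0646],[0,0,-0.2544],0.09],[[0.3946,0.05,0.0646],[0,0,-0.2544],0.09],[[0.3946,0.05,0.0646],[0,0,-0.2544],0.09],[[0.3946,0.05,0.0646],[0,0,-0.2544],0.09]]';python3 -m pendant '[[[0,0,0],[0,0,0],0.09],[[0,0,0],[0,0,0],0.09]]'; python3 -c "
from h import *
print(rel([517.4,178.5,340],down(103.9)))"
```

```text
time: 1.77
tool_pos: [518.4, 179.7, 339.1]
tcp_rot: [-3.141, -0.001, 1.809]
contact_force: [0.1, -1.6, -0.9]
grip_width: 90.2
time: 1.93
tool_pos: [518.4, 177.8, 339.2]
tcp_rot: [-3.14, 0.0, 1.81]
contact_force: [-1.1, -0.2, 0.5]
grip_width: 90.1
([0.0009, -0.0008, -0.0008], [-0.0018, 0.0002, -0.003])
```

```bash
python3 -m pendant '[[[0.0009,-0.0008,0.02],[0,0,-0.003],0.05],[[0.0009,-0.0008,0.04],[0,0,-0.003],0.05],[[0.0009,-0.0008,0.055],[0,0,-0.003],0.05],[[0.0009,-0.0008,0.0627],[0,0,-0.003],0.05],[[0.0009,-0.0008,0.0627],[0,0,-0.003],0.05],[[0.0009,-0.0008,0.0627],[0,0,-0.003],0.05]]'; python3 - <<'E'
from h import *
c=cap('side','side1.png'); im=c['color'][:,:,::-1]; P=proj(c,[CC+[0,0,100]])[0].astype(int); x,y=P
g=cv2.resize(im[y-90:y+70,x-90:x+90],None,fx=4,fy=4,interpolation=cv2.INTER_CUBIC)
cv2.imwrite('pics/crop2.png',cv2.convertScaleAbs(g[:600],alpha=1.6)); print(x,y,get_obs()['tool_pos'])
E
```

```text
time: 2.43
tool_pos: [518.0, 176.3, 277.7]
tcp_rot: [-3.141, 0.0, 1.809]
contact_force: [0.6, 0.2, 0.4]
grip_width: 54.7
292 277 [518.14300828 176.47247981 278.24546485]
```

View pics/crop2.png

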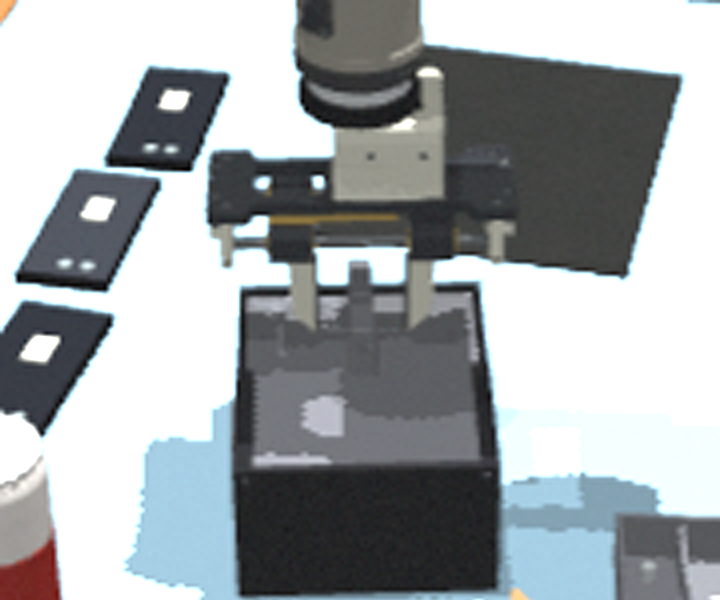

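Fingers straddle the handle bar at (360,300), at (303,300) and (420,300) in the crop. Closing.

```bash
python3 -m pendant '[[[0,0,0.001],[0,0,0],0.022],[[0,0,0.001],[0,0,0],0.022],[[0,0,0.001],[0,0,0],0.022],[[0,0,0.001],[0,0,0],0.022],[[0,0,0.001],[0,0,0],0.022],[[0,0,0.001],[0,0,0],0.018],[[0,0,0.001],[0,0,0],0.018],[[0,0,0.001],[0,0,0],0.018]]';python3 -m pendant '[[[0,0,0],[0,0,0],0.016],[[0,0,0],[0,0,0],0.015],[[0,0,0],[0,0,0],0.012],[[0,0,0],[0,0,0],0.01],[[0,0,0],[0,0,0],0.008],[[0,0,0],[0,0,0],0.006],[[0,0,0],[0,0,0],0.0]]'
```

```text
time: 3.15
tool_pos: [517.7, 177.0, 276.4]
tcp_rot: [-3.142, 0.0, 1.81]
contact_force: [0.1, 0.0, 0.0]
grip_width: 17.5
time: 3.73
tool_pos: [517.8, 177.0, 276.4]
tcp_rot: [3.142, 0.0, 1.81]
contact_force: [0.2, -0.1, -0.5]
grip_width: 15.6
```

```bash
python3 - <<'E'
import numpy as np
def f(th,s,l=0):
    x0,z0=-137,192.4; x=x0*np.cos(th)+z0*np.sin(th); z=-x0*np.sin(th)+z0*np.cos(th)
    return round((x-x0-s)/1e3,4),0,round(-(z-z0+l)/1e3,4),-th
for a in [(.01,0),(.02,0),(.03,0),(.04,0),(.048,0),(.054,0),(.065,20),(.079,40),(.094,60),(.11,80),(.125,100)]: print(a,f(*a))
E
```

```text
(0.01, 0) (np.float64(0.0019), 0, np.float64(-0.0014), -0.01)
(0.02, 0) (np.float64(0.0039), 0, np.float64(-0.0027), -0.02)
(0.03, 0) (np.float64(0.0058), 0, np.float64(-0.004), -0.03)
(0.04, 0) (np.float64(0.0078), 0, np.float64(-0.0053), -0.04)
(0.048, 0) (np.float64(0.0094), 0, np.float64(-0.0064), -0.048)
(0.054, 0) (np.float64(0.0106), 0, np.float64(-0.0071), -0.054)
(0.065, 20) (np.float64(-0.0072), 0, np.float64(-0.0085), -0.065)
(0.079, 40) (np.float64(-0.0244), 0, np.float64(-0.0102), -0.079)
(0.094, 60) (np.float64(-0.0413), 0, np.float64(-0.012), -0.094)
(0.11, 80) (np.float64(-0.0581), 0, np.float64(-0.0139), -0.11)
(0.125, 100) (np.float64(-0.0749), 0, np.float64(-0.0156), -0.125)
```

```bash
python3 -m pendant '[[[0.0019,0,-0.0014],[0,-0.01,0],0],[[0.0039,0,-0.0027],[0,-0.02,0],0],[[0.0058,0,-0.004],[0,-0.03,0],0],[[0.0078,0,-0.0053],[0,-0.04,0],0],[[0.0094,0,-0.0064],[0,-0.048,0],0],[[0.0106,0,-0.0071],[0,-0.054,0],0],[[0.0106,0,-0.0071],[0,-0.054,0],0],[[0.0106,0,-0.0071],[0,-0.054,0],0],[[0.0106,0,-0.0071],[0,-0.054,0],0]]'; python3 - <<'E'
from h import *
o=get_obs(); Rt=R.from_euler('xyz',o['tcp_rot']); th=np.arcsin(Rt.apply([1,0,0])[2]); g=o['tool_pos']+Rt.apply([0,0,159])
print(o['tool_pos'],th,g,o['contact_force'],o['moment'])
c=cap('side','side2.png'); im=c['color'][:,:,::-1]; x,y=292,277
g=cv2.resize(im[y-50:y+70,x-40:x+50],None,fx=5,fy=5,interpolation=cv2.INTER_CUBIC)
cv2.imwrite('pics/crop3.png',cv2.convertScaleAbs(g,alpha=2))
E
```

```text
time: 4.48
tool_pos: [515.2, 187.4, 283.4]
tcp_rot: [-3.141, 0.054, 1.81]
contact_force: [0.2, 0.9, -1.4]
grip_width: 15.7
[515.1726761  187.38156603 283.39608598] -0.053862657487115266 [517.17722245 179.05951893 124.62667669] [ 0.16803386  0.90612267 -1.35799773] [ 0.12687636 -0.08175291 -0.01981448]
```

View pics/crop3.png

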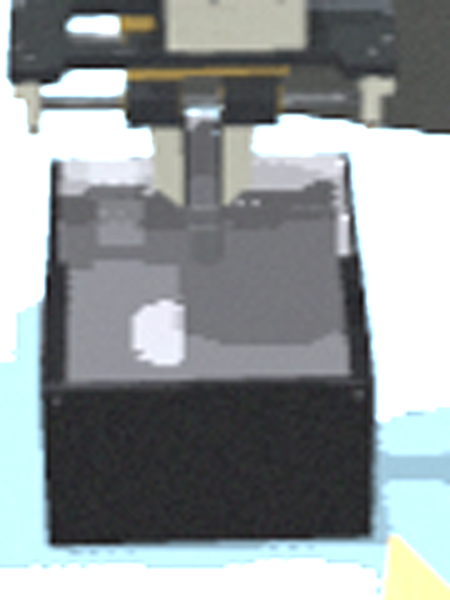

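The lid's far (front) edge now hides the lip at about (200,165) in the crop. The force is just its weight, so I'll draw it out.

```bash
cat > t.py <<'E'
import numpy as np
def f(th,s,l=0):
    x0,z0=-137,192.4; x=x0*np.cos(th)+z0*np.sin(th); z=-x0*np.sin(th)+z0*np.cos(th)
    return np.array([x-x0-s,-(z-z0+l)])
def frm(a,b): # tool-frame shift from state a to state b
    t=a[0]; d=f(*b)-f(*a)  # d in (case x, down); tool x=(cos t, +sin t down)
    c,s=np.cos(t),np.sin(t); return (c*d[0]+s*d[1]).round(1),(-s*d[0]+c*d[1]).round(1),-(b[0]-a[0])
E
python3 -c "
from t import *
for b in [(.058,6),(.061,12),(.065,20),(.071,30),(.079,40),(.086,50),(.094,60),(.102,70),(.11,80),(.118,92),(.125,104)]: print(b,frm((.054,0),b))"
```

```text
(0.058, 6) (np.float64(-5.2), np.float64(-0.2), -0.0040000000000000036)
(0.061, 12) (np.float64(-10.6), np.float64(-0.3), -0.006999999999999999)
(0.065, 20) (np.float64(-17.8), np.float64(-0.4), -0.011000000000000003)
(0.071, 30) (np.float64(-26.7), np.float64(-0.7), -0.016999999999999994)
(0.079, 40) (np.float64(-35.1), np.float64(-1.2), -0.025)
(0.086, 50) (np.float64(-43.7), np.float64(-1.6), -0.031999999999999994)
(0.094, 60) (np.float64(-52.1), np.float64(-2.1), -0.04)
(0.102, 70) (np.float64(-60.5), np.float64(-2.6), -0.047999999999999994)
(0.11, 80) (np.float64(-68.9), np.float64(-3.0), -0.056)
(0.118, 92) (np.float64(-79.3), np.float64(-3.4), -0.064)
(0.125, 104) (np.float64(-89.9), np.float64(-3.6), -0.07100000000000001)
```

```bash
python3 -m pendant '[[[-0.0026,0,-0.0001],[0,-0.002,0],0],[[-0.0052,0,-0.0002],[0,-0.004,0],0],[[-0.0079,0,-0.0002],[0,-0.0055,0],0],[[-0.0106,0,-0.0003],[0,-0.007,0],0],[[-0.0142,0,-0.0004],[0,-0.009,0],0],[[-0.0178,0,-0.0004],[0,-0.011,0],0],[[-0.0222,0,-0.0006],[0,-0.014,0],0],[[-0.0267,0,-0.0007],[0,-0.017,0],0],[[-0.0309,0,-0.001],[0,-0.021,0],0],[[-0.0351,0,-0.0012],[0,-0.025,0],0]]'; python3 -c "
from t import *
for b in [(.086,50),(.094,60),(.102,70),(.11,80),(.118,92),(.125,104),(.125,108)]: print(b,frm((.079,40),b))"
```

```text
time: 5.37
tool_pos: [523.6, 152.8, 286.7]
tcp_rot: [3.142, 0.08, 1.81]
contact_force: [-0.7, 0.3, -0.2]
grip_width: 16.2
(0.086, 50) (np.float64(-8.6), np.float64(-0.2), -0.006999999999999992)
(0.094, 60) (np.float64(-17.0), np.float64(-0.5), -0.015)
(0.102, 70) (np.float64(-25.4), np.float64(-0.7), -0.022999999999999993)
(0.11, 80) (np.float64(-33.8), np.float64(-1.0), -0.031)
(0.118, 92) (np.float64(-44.2), np.float64(-1.1), -0.03899999999999999)
(0.125, 104) (np.float64(-54.8), np.float64(-1.0), -0.046)
(0.125, 108) (np.float64(-58.8), np.float64(-0.7), -0.046)
```

```bash
python3 -m pendant '[[[-0.0043,0,-0.0001],[0,-0.0035,0],0],[[-0.0086,0,-0.0002],[0,-0.007,0],0],[[-0.0128,0,-0.0004],[0,-0.011,0],0],[[-0.017,0,-0.0005],[0,-0.015,0],0],[[-0.0212,0,-0.0006],[0,-0.019,0],0],[[-0.0254,0,-0.0007],[0,-0.023,0],0],[[-0.0338,0,-0.001],[0,-0.031,0],0],[[-0.0442,0,-0.0011],[0,-0.039,0],0],[[-0.0548,0,-0.001],[0,-0.046,0],0],[[-0.0588,0,-0.0008],[0,-0.046,0],0]]'; python3 -m pendant '[[[0,0,0],[0,0,0],0]]'; python3 - <<'E'
from h import *
o=get_obs(); print(o['contact_force'],o['moment'],o['tool_pos'])
c=cap('side','side3.png'); im=c['color'][:,:,::-1]; x,y=310,260
g=cv2.resize(im[y-80:y+80,x-80:x+80],None,fx=3.6,fy=3.6,interpolation=cv2.INTER_CUBIC)
cv2.imwrite('pics/crop4.png',cv2.convertScaleAbs(g,alpha=2))
E
```

```text
time: 6.2
tool_pos: [537.9, 94.8, 292.2]
tcp_rot: [3.141, 0.126, 1.809]
contact_force: [0.3, 0.4, -0.6]
grip_width: 15.8
time: 6.28
tool_pos: [537.8, 95.1, 292.1]
tcp_rot: [3.141, 0.126, 1.809]
contact_force: [0.0, 0.0, -0.5]
grip_width: 15.8
[ 0.03816067  0.00185919 -0.46391797] [ 0.07787557 -0.11717707 -0.05815767] [537.77477136  95.09000559 292.12481032]
```

View pics/crop4.png

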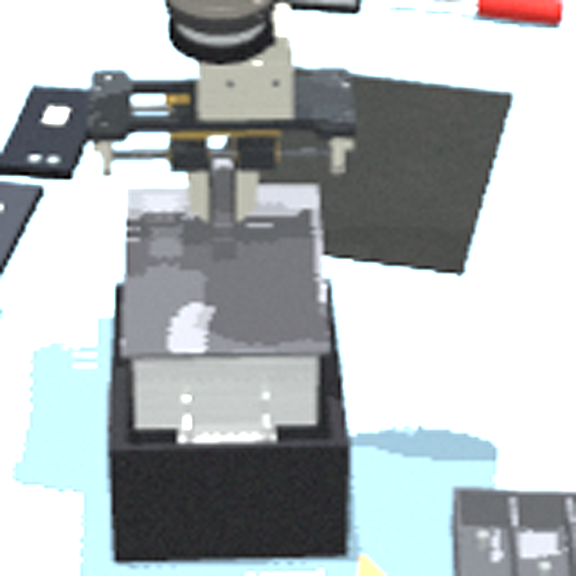

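The lid is out past mid case, with its rear edge at (225,350) in the crop, and the follower shows below it at (225,395). Lifting it off.

```bash
python3 - <<'E'
from h import *
p=get_obs()['tool_pos']; print(rel(p+[0,0,75]-12*CX,down(103.9,.125)))
print(rel([499,-246,367],down(103.9,0.0)))
E
```

```text
([-0.0213, 0.0001, -0.0729], [-0.0004, 0.0002, -0.0045])
([-0.3297, -0.1181, -0.0341], [-0.0002, 0.1252, -0.0045])
```

```bash
python3 -m pendant '[[[-0.0025,0,-0.01],[0,0,0],0],[[-0.006,0,-0.026],[0,0,0],0],[[-0.0125,0,-0.042],[0,0,0],0],[[-0.0175,0,-0.06],[0,0,0],0],[[-0.0213,0,-0.073],[0,0,0],0],[[-0.035,-0.006,-0.071],[0,0.01,0],0],[[-0.06,-0.016,-0.068],[0,0.02,0],0],[[-0.085,-0.026,-0.065],[0,0.03,0],0],[[-0.11,-0.035,-0.062],[0,0.04,0],0],[[-0.135,-0.044,-0.059],[0,0.05,0],0]]'; python3 - <<'E'
from h import *
print(rel([499,-246,367],down(103.9,0.0)))
E
```

```text
time: 7.17
tool_pos: [524.3, -37.6, 368.2]
tcp_rot: [3.141, 0.075, 1.811]
contact_force: [0.8, 0.7, -1.9]
grip_width: 15.9
([-0.1957, -0.0742, 0.0158], [0.0005, 0.0748, -0.002])
```

```bash
python3 -m pendant '[[[-0.025,-0.01,0.002],[0,0.01,0],0],[[-0.05,-0.02,0.004],[0,0.02,0],0],[[-0.075,-0.03,0.006],[0,0.03,0],0],[[-0.1,-0.04,0.008],[0,0.04,0],0],[[-0.125,-0.05,0.01],[0,0.05,0],0],[[-0.15,-0.06,0.012],[0,0.06,0],0],[[-0.175,-0.068,0.014],[0,0.07,0],0],[[-0.19,-0.074,0.016],[0,0.075,0],0],[[-0.19,-0.074,0.016],[0,0.075,0],0],[[-0.19,-0.074,0.016],[0,0.075,0],0]]'; python3 - <<'E'
from h import *
print(rel([499,-246,230],down(103.9,0.0)))
c=cap('side','side4.png'); im=c['color'][:,:,::-1]; x,y=proj(c,[[490,-200,150]])[0].astype(int)
g=cv2.resize(im[y-90:y+90,x-100:x+100],None,fx=3.3,fy=3.3,interpolation=cv2.INTER_CUBIC)
cv2.imwrite('pics/crop5.png',cv2.convertScaleAbs(g,alpha=1.7))
E
```

```text
time: 8.0
tool_pos: [497.8, -240.1, 366.0]
tcp_rot: [3.142, -0.0, 1.809]
contact_force: [-0.5, 1.0, -1.9]
grip_width: 15.4
([-0.0061, -0.0003, 0.136], [0.0001, -0.0003, -0.0045])
```

View pics/crop5.png

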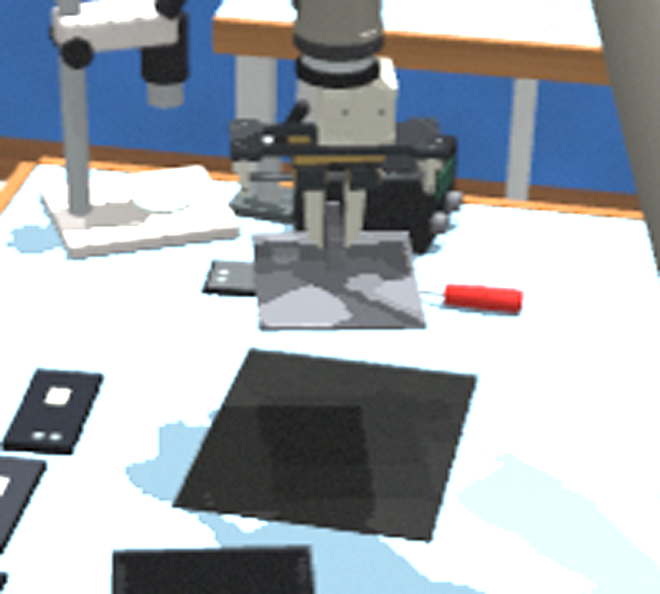

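The lid hangs about level at (340,280) above the mat, which is centred near (330,440) in the crop. Lowering.

```bash
python3 -m pendant '[[[-0.002,0,0.02],[0,0,0],0],[[-0.004,0,0.05],[0,0,0],0],[[-0.006,0,0.08],[0,0,0],0],[[-0.006,0,0.105],[0,0,0],0],[[-0.006,0,0.122],[0,0,0],0],[[-0.006,0,0.134],[0,0,0],0],[[-0.006,0,0.141],[0,0,0],0],[[-0.006,0,0.146],[0,0,0],0],[[-0.006,0,0.146],[0,0,0],0],[[-0.006,0,0.146],[0,0,0],0]]'
```

```text
time: 8.88
tool_pos: [499.8, -245.2, 220.4]
tcp_rot: [3.141, 0.001, 1.811]
contact_force: [-0.1, -0.1, -1.7]
grip_width: 15.8
```

```bash
python3 -m pendant '[[[0,0,0.004],[0,0,0],0],[[0,0,0.009],[0,0,0],0],[[0,0,0.013],[0,0,0],0],[[0,0,0.017],[0,0,0],0],[[0,0,0.019],[0,0,0],0],[[0,0,0.019],[0,0,0],0]]'
```

```text
time: 9.38
tool_pos: [499.2, -245.5, 200.1]
tcp_rot: [-3.141, -0.001, 1.81]
contact_force: [-0.2, 0.3, -1.6]
grip_width: 15.6
```

```bash
python3 -m pendant '[[[0,0,0.001],[0,0,0],0],[[0,0,0.002],[0,0,0],0],[[0,0,0.003],[0,0,0],0],[[0,0,0.004],[0,0,0],0],[[0,0,0.004],[0,0,0],0]]'
```

```text
time: 9.8
tool_pos: [499.4, -245.6, 196.6]
tcp_rot: [-3.142, -0.0, 1.81]
contact_force: [-0.1, -0.9, -1.8]
grip_width: 15.5
```

```bash
python3 -m pendant '[[[0,0,0.0005],[0,0,0],0],[[0,0,0.001],[0,0,0],0],[[0,0,0.001],[0,0,0],0]]'
```

```text
time: 10.05
tool_pos: [499.4, -245.5, 195.7]
tcp_rot: [3.142, 0.0, 1.81]
contact_force: [1.1, -0.5, -1.3]
grip_width: 16.0
```

Near contact; one more millimetre, then release.

```bash
python3 -m pendant '[[[0,0,0.0005],[0,0,0],0],[[0,0,0.001],[0,0,0],0],[[0,0,0.001],[0,0,0],0]]'; python3 -m pendant '[[[0,0,0],[0,0,0],0.02],[[0,0,0],[0,0,0],0.025],[[0,0,0],[0,0,0],0.03],[[0,0,0],[0,0,0],0.04],[[0,0,0],[0,0,0],0.05],[[0,0,0],[0,0,0],0.05],[[0,0,0],[0,0,0],0.05]]'; python3 -m pendant '[[[0,0,-0.01],[0,0,0],0.05],[[0,0,-0.03],[0,0,0],0.05],[[0,0,-0.06],[0,0,0],0.05],[[0,0,-0.1],[0,0,0],0],[[0,0,-0.14],[0,0,0],0],[[0,0,-0.17],[0,0,0],0],[[0,0,-0.17],[0,0,0],0]]'; python3 - <<'E'
from h import *
cap('side','side5.png');cap('top','top5.png')
E
```

```text
time: 10.3
tool_pos: [499.4, -245.6, 195.4]
tcp_rot: [3.141, 0.0, 1.81]
contact_force: [-1.4, 1.3, 4.6]
grip_width: 16.0
time: 10.88
tool_pos: [499.4, -245.6, 194.6]
tcp_rot: [-3.142, 0.0, 1.81]
contact_force: [-0.2, -0.3, 0.6]
grip_width: 48.7
time: 11.47
tool_pos: [500.3, -246.0, 372.6]
tcp_rot: [3.133, 0.01, 1.81]
contact_force: [1.4, -0.4, -0.4]
grip_width: 28.1
```

View pics/top5.png

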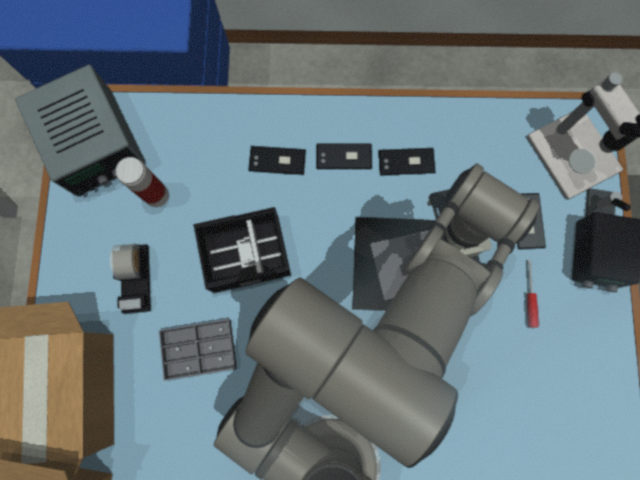

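The case is open with the follower at (252,247) in the top view. The lid lies on the mat at about (410,260), partly hidden by the arm. Moving over the front bay of the case with the jaws shut.

```bash
python3 - <<'E'
from h import *
print(rel([524.8,154,330],down(103.9)))
E
```

```text
([0.3821, 0.1194, 0.0359], [0.0024, 0.0028, -0.0031])
```

```bash
python3 -m pendant '[[[0.035,0.011,0.005],[0,0,0],0],[[0.07,0.022,0.008],[0,0,0],0],[[0.11,0.033,0.012],[0,0,0],0],[[0.15,0.045,0.016],[0,0,0],0],[[0.19,0.058,0.02],[0,0,0],0],[[0.23,0.07,0.024],[0,0,0],0],[[0.27,0.082,0.028],[0,0,0],0],[[0.31,0.095,0.032],[0,0,0],0],[[0.35,0.108,0.036],[0,0,0],0],[[0.382,0.119,0.036],[0,0,0],0]]'; python3 -m pendant '[[[0,0,0],[0,0,0],0],[[0,0,0],[0,0,0],0],[[0,0,0],[0,0,0],0]]';python3 - <<'E'
from h import *
print(rel([524.8,154,224],down(103.9)))
c=cap('side','side6.png'); im=c['color'][:,:,::-1]; x,y=292,255
a=cv2.convertScaleAbs(cv2.resize(im[y-75:y+75,x-60:x+60],None,fx=3.3,fy=3.3,interpolation=cv2.INTER_CUBIC),alpha=1.7)
c=cap('top','top6.png'); im=c['color'][:,:,::-1]
b=cv2.convertScaleAbs(cv2.resize(im[195:345,320:440],None,fx=3.3,fy=3.3,interpolation=cv2.INTER_CUBIC),alpha=1.7)
b2=cv2.convertScaleAbs(cv2.resize(c['color'][:,:,::-1][190:340,340:480],None,fx=2.7,fy=3.3),alpha=1.7)
cv2.imwrite('pics/crop6.png',np.hstack([a,b2]))
E
```

```text
time: 12.4
tool_pos: [523.4, 156.2, 326.4]
tcp_rot: [-3.137, -0.001, 1.811]
contact_force: [0.7, 0.1, -0.6]
grip_width: 0.7
time: 12.65
tool_pos: [524.0, 153.5, 327.5]
tcp_rot: [-3.139, 0.0, 1.811]
contact_force: [0.4, 0.3, 0.5]
grip_width: 0.4
([0.0003, 0.0012, 0.1035], [-0.0028, 0.0003, -0.0025])
```

View pics/crop6.png

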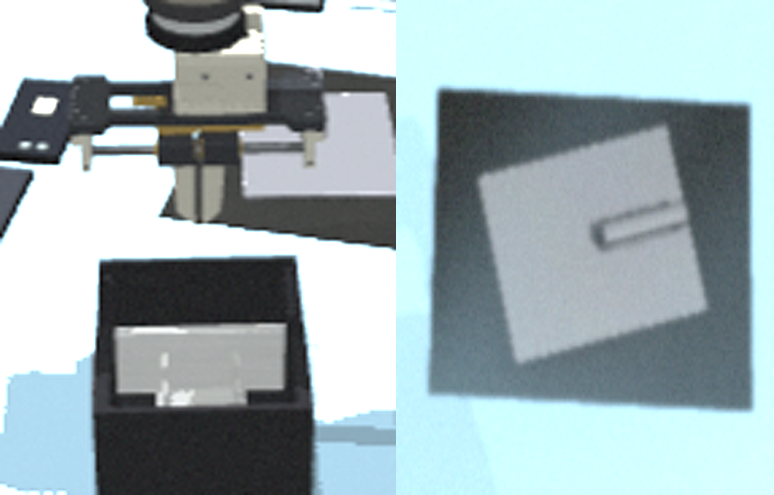

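The lid lies flat and centred on the mat: lid centre about (593,243), mat centre about (592,248) in the right crop. The closed fingers are in front of the follower. Descending into the front bay.

```bash
python3 -m pendant '[[[0,0.001,0.02],[0,0,0],0],[[0,0.001,0.045],[0,0,0],0],[[0,0.001,0.065],[0,0,0],0],[[0,0.001,0.085],[0,0,0],0],[[0,0.001,0.098],[0,0,0],0],[[0,0.001,0.1035],[0,0,0],0],[[0,0.001,0.1035],[0,0,0],0],[[0,0.001,0.1035],[0,0,0],0]]'; python3 -m pendant '[[[0.002,0,0],[0,0,0],0],[[0.004,0,0],[0,0,0],0],[[0.006,0,0],[0,0,0],0],[[0.008,0,0],[0,0,0],0],[[0.01,0,0],[0,0,0],0],[[0.012,0,0],[0,0,0],0],[[0.014,0,0],[0,0,0],0],[[0.015,0,0],[0,0,0],0],[[0.015,0,0],[0,0,0],0]]'
```

```text
time: 13.42
tool_pos: [525.8, 153.2, 225.6]
tcp_rot: [3.141, 0.0, 1.809]
contact_force: [-0.7, 0.3, -0.7]
grip_width: 0.8
time: 14.17
tool_pos: [521.8, 168.8, 225.1]
tcp_rot: [-3.142, 0.0, 1.811]
contact_force: [-0.0, 0.7, -0.1]
grip_width: 0.7
```

```bash
python3 -m pendant '[[[0.001,0,0],[0,0,0],0],[[0.002,0,0],[0,0,0],0],[[0.003,0,0],[0,0,0],0],[[0.004,0,0],[0,0,0],0],[[0.005,0,0],[0,0,0],0],[[0.006,0,0],[0,0,0],0],[[0.007,0,0],[0,0,0],0],[[0.008,0,0],[0,0,0],0],[[0.009,0,0],[0,0,0],0],[[0.01,0,0],[0,0,0],0]]';python3 -m pendant '[[[0.001,0,0],[0,0,0],0],[[0.002,0,0],[0,0,0],0],[[0.003,0,0],[0,0,0],0],[[0.004,0,0],[0,0,0],0],[[0.005,0,0],[0,0,0],0],[[0.006,0,0],[0,0,0],0],[[0.007,0,0],[0,0,0],0],[[0.008,0,0],[0,0,0],0],[[0.009,0,0],[0,0,0],0],[[0.01,0,0],[0,0,0],0]]'
```

```text
time: 15.0
tool_pos: [519.5, 178.4, 225.2]
tcp_rot: [-3.142, 0.0, 1.81]
contact_force: [0.5, -0.2, 0.2]
grip_width: 0.2
time: 15.83
tool_pos: [517.4, 187.0, 225.2]
tcp_rot: [-3.141, 0.003, 1.811]
contact_force: [2.1, -11.5, 1.8]
grip_width: -0.0
```

```bash
python3 -m pendant '[[[0.001,0,0],[0,0,0],0],[[0.002,0,0],[0,0,0],0],[[0.003,0,0],[0,0,0],0],[[0.004,0,0],[0,0,0],0],[[0.005,0,0],[0,0,0],0],[[0.006,0,0],[0,0,0],0],[[0.007,0,0],[0,0,0],0],[[0.008,0,0],[0,0,0],0],[[0.009,0,0],[0,0,0],0],[[0.01,0,0],[0,0,0],0]]';python3 -m pendant '[[[0.001,0,0],[0,0,0],0],[[0.002,0,0],[0,0,0],0],[[0.003,0,0],[0,0,0],0],[[0.004,0,0],[0,0,0],0],[[0.005,0,0],[0,0,0],0],[[0.006,0,0],[0,0,0],0],[[0.007,0,0],[0,0,0],0],[[0.008,0,0],[0,0,0],0],[[0.009,0,0],[0,0,0],0],[[0.01,0,0],[0,0,0],0]]'; python3 -c "
from h import *
print((get_obs()['tool_pos']-CC)@CX)"
```

```text
time: 16.67
tool_pos: [514.7, 197.9, 225.2]
tcp_rot: [-3.141, 0.0, 1.81]
contact_force: [-0.7, -1.9, 1.5]
grip_width: 0.3
time: 17.5
tool_pos: [512.3, 207.5, 225.1]
tcp_rot: [-3.141, 0.0, 1.81]
contact_force: [-2.1, -3.2, 1.8]
grip_width: 0.8
-15.118352029905841
```

```bash
python3 -m pendant '[[[0.001,0,0],[0,0,0],0],[[0.002,0,0],[0,0,0],0],[[0.003,0,0],[0,0,0],0],[[0.004,0,0],[0,0,0],0],[[0.005,0,0],[0,0,0],0],[[0.006,0,0],[0,0,0],0],[[0.007,0,0],[0,0,0],0],[[0.008,0,0],[0,0,0],0],[[0.009,0,0],[0,0,0],0],[[0.01,0,0],[0,0,0],0]]'; python3 -m pendant '[[[0.001,0,0],[0,0,0],0],[[0.002,0,0],[0,0,0],0],[[0.003,0,0],[0,0,0],0],[[0.004,0,0],[0,0,0],0],[[0.005,0,0],[0,0,0],0],[[0.006,0,0],[0,0,0],0],[[0.007,0,0],[0,0,0],0],[[0.008,0,0],[0,0,0],0]]'; python3 -c "
from h import *
print((get_obs()['tool_pos']-CC)@CX)
c=cap('side','side7.png'); im=c['color'][:,:,::-1]; x,y=292,265
cv2.imwrite('pics/crop7.png',cv2.convertScaleAbs(cv2.resize(im[y-60:y+60,x-60:x+60],None,fx=5,fy=5,interpolation=cv2.INTER_CUBIC),alpha=1.7))"
```

```text
time: 18.33
tool_pos: [509.9, 217.2, 225.1]
tcp_rot: [-3.141, 0.0, 1.81]
contact_force: [-0.4, -3.4, 0.2]
grip_width: 0.5
time: 19.0
tool_pos: [508.0, 225.0, 225.1]
tcp_rot: [-3.141, 0.0, 1.81]
contact_force: [-1.3, -3.2, 0.2]
grip_width: 0.6
2.8875993733093743
```

View pics/crop7.png

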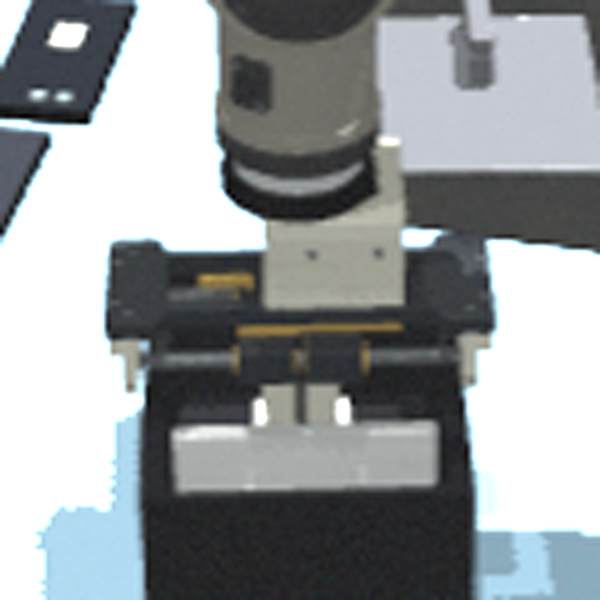

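The fingers at (300,405) in the crop are pushing the follower at (305,455) along. The drag is 3 N. Continuing.

```bash
python3 -m pendant '[[[0.001,0,0],[0,0,0],0],[[0.002,0,0],[0,0,0],0],[[0.003,0,0],[0,0,0],0],[[0.004,0,0],[0,0,0],0],[[0.005,0,0],[0,0,0],0],[[0.006,0,0],[0,0,0],0],[[0.007,0,0],[0,0,0],0],[[0.008,0,0],[0,0,0],0],[[0.009,0,0],[0,0,0],0]]'; for i in 1 2; do python3 -m pendant '[[[0.0005,0,0],[0,0,0],0],[[0.001,0,0],[0,0,0],0],[[0.0015,0,0],[0,0,0],0],[[0.002,0,0],[0,0,0],0]]' | grep -E 'force|pos';done
```

```text
time: 19.8
tool_pos: [506.0, 233.7, 225.1]
tcp_rot: [-3.142, 0.0, 1.81]
contact_force: [-1.1, -3.2, 0.4]
grip_width: 0.5
tool_pos: [505.5, 235.6, 225.2]
contact_force: [-0.1, -2.4, -1.2]
tool_pos: [505.0, 237.6, 225.2]
contact_force: [-0.7, -2.8, -0.9]
```

```bash
python3 -m pendant '[[[0.0005,0,0],[0,0,0],0],[[0.001,0,0],[0,0,0],0],[[0.0015,0,0],[0,0,0],0]]' | grep -E 'force|pos'
```

```text
tool_pos: [504.7, 239.0, 225.2]
contact_force: [-1.1, -3.2, -0.3]
```

```bash
python3 -m pendant '[[[0.0005,0,0],[0,0,0],0],[[0.001,0,0],[0,0,0],0],[[0.0015,0,0],[0,0,0],0]]' | grep -E 'force|pos'
```

```text
tool_pos: [504.3, 240.5, 225.2]
contact_force: [-0.7, -3.1, -0.9]
```

```bash
python3 -m pendant '[[[0.0005,0,0],[0,0,0],0],[[0.001,0,0],[0,0,0],0]]' | grep -E 'force|pos'
```

```text
tool_pos: [504.1, 241.5, 225.2]
contact_force: [-0.7, -2.6, -0.3]
```

```bash
python3 -m pendant '[[[0.0005,0,0],[0,0,0],0],[[0.001,0,0],[0,0,0],0]]' | grep -E 'force|pos'
```

```text
tool_pos: [503.9, 242.4, 225.2]
contact_force: [-0.4, -3.6, -0.4]
```

```bash
python3 -m pendant '[[[0.0005,0,0],[0,0,0],0],[[0.001,0,0],[0,0,0],0]]' | grep -E 'force|pos'
```

```text
tool_pos: [503.7, 242.9, 225.2]
contact_force: [0.7, -8.5, -0.9]
```

```bash
python3 -m pendant '[[[0.0005,0,0],[0,0,0],0],[[0.001,0,0],[0,0,0],0]]' | grep -E 'force|pos'
```

```text
tool_pos: [503.7, 243.2, 225.2]
contact_force: [2.2, -12.4, 1.6]
```

```bash
python3 -m pendant '[[[0.0005,0,0],[0,0,0],0],[[0.001,0,0],[0,0,0],0]]' | grep -E 'force|pos'
```

```text
tool_pos: [503.7, 243.5, 225.2]
contact_force: [2.5, -17.5, 1.2]
```

```bash
python3 -m pendant '[[[0.0005,0,0],[0,0,0],0],[[0.001,0,0],[0,0,0],0]]' | grep -E 'force|pos'
```

```text
tool_pos: [503.6, 243.8, 225.2]
contact_force: [2.8, -21.5, 1.0]
```

```bash
python3 -m pendant '[[[0.0005,0,0],[0,0,0],0],[[0.001,0,0],[0,0,0],0]]' | grep -E 'force|pos'
```

```text
tool_pos: [503.6, 244.1, 225.2]
contact_force: [3.8, -25.7, 1.8]
```

The force keeps rising past 25 N, so this is the end stop. Backing off and rising clear, then a final look.

```bash
python3 -m pendant '[[[-0.003,0,0],[0,0,0],0],[[-0.008,0,0],[0,0,0],0],[[-0.018,0,0],[0,0,0],0],[[-0.025,0,-0.01],[0,0,0],0],[[-0.025,0,-0.04],[0,0,0],0],[[-0.025,0,-0.08],[0,0,0],0],[[-0.025,0,-0.12],[0,0,0],0],[[-0.06,0,-0.15],[0,0,0],0],[[-0.1,0,-0.15],[0,0,0],0],[[-0.12,0,-0.15],[0,0,0],0]]'; python3 -m pendant '[[[0,0,0],[0,0,0],0],[[0,0,0],[0,0,0],0],[[0,0,0],[0,0,0],0],[[0,0,0],[0,0,0],0]]'; python3 - <<'E'
from h import *
import pickle
c0=pickle.load(open('side0.pkl','rb')); c=cap('side','side8.png'); cap('top','top8.png')
im=c['color'][:,:,::-1]
x,y=292,270;k=np.array([CC+CX*(x_)+np.array([0,0,74]) for x_ in (35,30,40)])
print('expected follower top px (crop x6) for mid x=35,30,40', ((proj(c,k)-[x-65,y-50])*6).round(1).tolist())
cv2.imwrite('pics/crop8.png',cv2.convertScaleAbs(cv2.resize(im[y-50:y+50,x-65:x+65],None,fx=6,fy=6,interpolation=cv2.INTER_CUBIC),alpha=1.7))
E
```

```text
time: 22.97
tool_pos: [531.8, 128.1, 379.0]
tcp_rot: [3.135, 0.002, 1.81]
contact_force: [0.2, 0.2, -1.0]
grip_width: 0.4
time: 23.3
tool_pos: [530.8, 131.5, 375.2]
tcp_rot: [-3.141, -0.0, 1.811]
contact_force: [-0.2, 0.4, 0.7]
grip_width: 0.4
expected follower top px (crop x6) for mid x=35,30,40 [[393.3, 446.9], [393.0, 439.3], [393.5, 454.5]]
```

View pics/crop8.png

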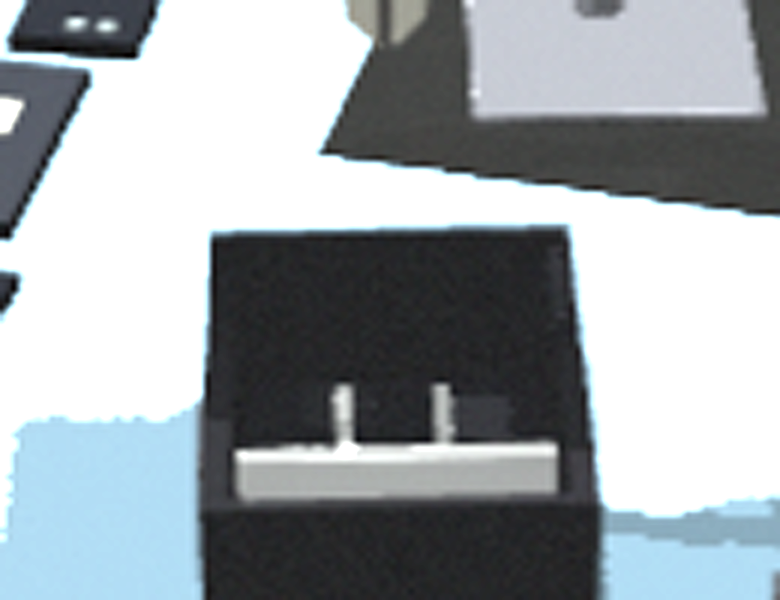

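View pics/top8.png

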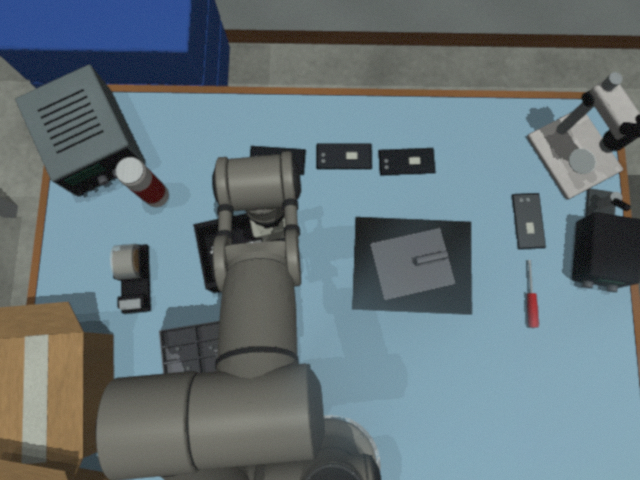

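The follower's top edge (front (395,449), back (395,459) in the crop) sits around x ≈ 35 to 40 in the case frame. That agrees with the stop found by feel. The lid is centred on the mat at about (413,264), the visible other things have not moved, and the arm is clear.

```bash
python3 -c "
from plant import close_job
print(close_job())"
```

```text
the job is handed in; nothing more can be done
None
```

The case is open, the lid lies handle up on the mat, and the follower is at its end stop. I handed the job in at about 23 s of the 66 s allowed; no verdict is reported.

- **Lid:** I gripped it by the handle, tilted its front end up 0.054 rad over the lip and drew it out 108 mm, tilting to 0.125 rad on the way. At each stop on the way out the force was under 2 N. It was lowered slowly and released at about 5 N of contact. In the last top view its centre is within a few millimetres of the mat's middle.
- **Follower:** I pushed it slowly with closed fingers. The catch showed about 11.5 N and the drag after it was about 3 N. At the end the force climbed steadily from 3 to 26 N while the tool barely moved, which I took as the end stop. I then backed off. The last side view puts it at about x = 35 to 40 mm in the case, consistent with the 33 mm needed.
- **Other things:** nothing visible in the last views had moved. In the last top view the arm hid part of the tray and one phone. The robot touches nothing, with a residual force under 1 N.

No check failed or disagreed. I judged the final lid and follower positions by eye from the pictures, and I know forces only at the end of each move, so short peaks in between went unseen.

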